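# Print a weight label from the scale's control box

### The arm

A 6-joint arm with a two-finger parallel gripper is mounted at the origin on a cart in front of the work surface, level with it; the furniture and walls round the work are solid. World frame = base frame: x ahead of the robot, y to its left, z up, the work surface at z = 0. Lengths are in m, angles in rad, forces in N, time in s.
With the tool pointing down it reaches from about 0.325 to 0.85 m from the base axis. Payload 4.4 kg.
Tool frame: the origin (TCP) lies midway between the tips of the shut fingers; the grasp point (between the pads) lies 19 mm behind it (manip.grip_depth is the distance from the TCP to the grasp point, in m); z points along the fingers, y is the line along which they close (so a half turn about z gives the same grasp; the last joint's range is limited). The gripper opens to 94 mm and grips with 3 to 60 N. Pads are 16 mm wide; open, the fingers measure 119 mm over their backs; the gripper's body (75 mm by 177 mm) begins 78 mm behind the grasp point.
Start: joints at [1.179, 0.207, 1.542, -0, 1.393, -0.15], TCP at [0.138, 0.558, 0.18] pointing down, gripper open.
Joint ranges: [-2.73, 2.73], [-0.86, 2.22], [0.23, 2.46], [-1.11, 4.25], [0.08, 2.63], [-2.82, 2.82]. Speed limits (rad/s): [2.79, 2.79, 3.14, 3.14, 3.14, 3.14].

### API

Orientations are given as a unit quaternion [w, x, y, z].
In Python, from plant import sense, grab_frame, camera_model, sign_off, manip gives the robot as it stands. The module is installed in compiled form; this text tells all that it offers.
- The arm moves only by the tool send_rows, never from a script. Its argument "plan" is text: rows parted by semicolons, each of 7 numbers parted by spaces: the shift along the tool's x, y, z in mm, then the turn, a rotation vector about the tool's x, y, z in rad, then the closure, from 0 (fully open) to 1 (shut). A call has 1 to 8 rows; each row shifts and turns the commanded pose from where the row before left it, along the tool's axes as they then stand; what a row does not reach is not made up. A row lasts 1/12 s, in which the tool goes at most 41.7 mm and 7.16 degrees, less where a joint would pass 70% of its speed; a pose out of reach is approached as far as the arm can. A call is refused whole if a number of a shift passes 41.7 or a number of a turn 0.125, either way. A call with a gripper value outside its range is refused whole. The fingers move at their own pace and stop on an object; the grip force is fixed at half the most. Time passes only in rows, so rows that do not move let the fingers close. It gives the time, the measured TCP pose, the force, the opening and the grip force at its end, in the units of the state.
- sense(): the state, without advancing time (a new reading comes with each control period).
- grab_frame(name): name is "side" or "top" or "wrist"; returns (picture, depth): 400x640x3 uint8, red, green, blue; 400x640 float32, m along the optical axis (not along the pixel's ray), 0 where there is no reading.
- camera_model(name): a dict with "vfov" (degrees; the focal length in pixels is half the picture's height over the tangent of half this angle, whatever the lens; pixels are square), "cx", "cy" (the principal point, pixels), "world_to_cam" (4x4, takes a point from world to camera coordinates); the wrist camera has in their place "T_tool_cam" (4x4, takes a point from camera to tool coordinates, whose origin is the TCP and whose axes are the flange's). Camera axes: x right, y down, z forward; pixel columns grow to the right and rows downward; lengths in m; the calibration is good to about 2 mm. A picture is of the moment at which its call begins: read the wrist's pose just before it. camera_model takes no time and is no camera call.
- sign_off(): hands the job in; it is judged then, once.
The state is a dict: "time": time; "q": joint angles; "qd": joint speeds; "joint_torque": joint torques, N m; "ee_pos": TCP position; "ee_rot": TCP orientation; "contact_force": force on the tool from outside, world axes, zero at the start; "ft_torque": the same for the moment, N m; "opening": finger opening in m; "grasp_force": force on a finger pad.
Only numpy, scipy, OpenCV 4.12 (cv2) and the standard library are available. Lean on these libraries where they do the work, as an engineer would, in place of code of your own. Each camera call takes 0.05 s, during which the arm holds its last target. There are 200 camera calls.

### The job

The cheese on the bench scale needs its label. On the grey control box, first switch the scale on by pushing the raised end of the black rocker fully down, then push the white latching key all the way in so that it stays in, and then press the green key fully down and let it come back up. Only press, in that order: do not press the red key, and leave the cheese, the weights, the label roll and the date stamp standing where they are.

Things in the scene. Friction and masses are not known exactly. Their poses are not given: they have to be found in the camera images.
- control_box: fixed grey control box, 130 x 330 x 45 mm, with an aluminium top plate; origin at the centre of its underside on the table, x across its depth to its far edge, y along its length to its left end, z up. Four switches stand in a row along its y axis, 75 mm apart (at -112.5, -37.5, 37.5 and 112.5 mm): the rocker and the white, green and red keys; which one stands where changes from run to run
- rocker_press (a point): the point to push on the black rocker (34 mm wide, 65 mm long along the box's x): on the top face of its raised half, the half farther from the robot, which bears a white bar; 20 mm from the pivot line toward the box's +x. About 68 mm above the table while the switch is off; it drops about 7 mm to 61 mm when it is fully down, and that half is then level. The other half then stands raised. The point's z axis is 0.2 rad off the half's normal
- rocker (a joint): angle of the rocker, rad: 0 = off (far half raised), 0.4 = fully on (far half down on its stop). It has no spring and stays where it is left; it takes about 3 N at the point to push
- white_key_top (a point): flat round white key cap, 40 mm across, on the control box; this point is the centre of its top face, which stands 69 mm above the table when the key is out. z up. Travel 10 mm straight down; about 4 N moves it and it stays where it is pushed; its collar lies 2 mm below the top of the pushed-in key
- white_key (a joint): how far the white key is pushed in, m: 0 = out, 0.010 = fully in, on its stop
- green_key_top (a point): flat round green key cap, 40 mm across, on the control box; this point is the centre of its top face, which stands 67 mm above the table when the key is out. z up. Travel 6 mm straight down, sprung: 2 N to start, 5 N fully down, and it comes back by itself
- green_key (a joint): how far the green key is pressed, m: 0 = out, 0.006 = fully down, on its stop
- red_key_top (a point): flat round red key cap, 40 mm across, on the control box; this point is the centre of its top face, which stands 67 mm above the table when the key is out. z up. Sprung like the green key; not to be pressed
- red_key (a joint): how far the red key is pressed, m: 0 = out, 0.006 = fully down
- scale_cheese: loose yellow drop-shaped cheese with a printed band, 119 mm across and 140 mm tall, standing on the steel plate (62 mm above the table) of the white bench scale behind the control box and to its right; origin at the centre of its underside
- steel_weight: loose grey knobbed weight, 47 mm across, 60 mm tall, standing behind the box; origin at the centre of its underside
- brass_weight: loose pale yellow knobbed weight, 38 mm across, 50 mm tall, standing behind the box; origin at the centre of its underside
- label_roll: loose white roll of labels, 70 mm across, 40 mm tall, lying flat behind the box at the left; origin at the centre of its underside
- stamp: loose date stamp, black with a red handle, 36 x 62 x 91 mm, standing at the right of the box; origin at the centre of its underside

How it is judged:
On the way, in this order (a step that is already met when the one before it is completed fails the run):
1. the rocker is switched on with the fingers (value of joint rocker above 0.34 rad and contact force between the fingers and rocker above 0.5 N), for 0.05 s.
2. the white key is pushed in with the fingers (value of joint white_key above 0.0085 m and contact force between the fingers and white_key above 0.5 N), for 0.05 s.
3. the green key is pressed down with the fingers (value of joint green_key above 0.0045 m and contact force between the fingers and green_key above 0.5 N), for 0.05 s.
At the end, for the whole second after the job is handed in: the rocker is on (over 0.34 of 0.40 rad), the white key is in (over 8.5 of 10 mm), the green key has been pressed (over 4.5 of 6 mm) and is back up, the red key is up, and the cheese, both weights, the label roll and the date stamp stand within 20 mm of where they were (value of joint rocker above 0.34 rad and value of joint white_key above 0.0085 m and value of joint each of green_key, red_key below 0.001 m and not (distance of scale_cheese from where it was at the start of the episode above 0.02 m) and not (distance of steel_weight from where it was at the start of the episode above 0.02 m) and not (distance of brass_weight from where it was at the start of the episode above 0.02 m) and not (distance of label_roll from where it was at the start of the episode above 0.02 m) and not (distance of stamp from where it was at the start of the episode above 0.02 m)); the robot touches nothing.
It fails at once if the red key is pressed (over 2 mm) (value of joint red_key above 0.002 m).
It fails at once if the white key is pressed before the rocker is on (value of joint white_key above 0.003 m and value of joint rocker below 0.3 rad).
It fails at once if the green key is pressed before the rocker is on and the white key is in (value of joint green_key above 0.002 m and (value of joint rocker below 0.3 rad or value of joint white_key below 0.007 m)).
It fails at once if the cheese is moved over 20 mm or tipped (distance of scale_cheese from where it was at the start of the episode above 0.02 m or angle between scale_cheese's own z axis and vertical above 0.3 rad).
It fails at once if a weight, the label roll or the date stamp is moved over 20 mm (distance of any of steel_weight, brass_weight, label_roll, stamp from where it was at the start of the episode above 0.02 m).
It also fails if it takes over 40 s, if anything falls off the work surface, if the arm or the gripper's body presses on something with over 40 N, if the wrist force passes 120 N, or if a joint passes its speed limit or range.

## Working session

There is one attempt and no reset: what is moved stays moved. The work goes in short steps, Python scripts to look and compute and a tool call to move; the robot and the scene stay as the last step left them, time stands still between calls to the robot, and variables do not carry over. Pictures are saved under pics/ and viewed, at most 10 in all, crops included, and the job is handed in when it is done.

Besides the shell and the picture viewer there is one more tool, called by a JSON object that holds its "op" and its "data". send_rows: Moves the arm, as the interface text tells. Its arguments: {"type":"object","properties":{"plan":{"type":"string"}},"required":["plan"]}

```bash
mkdir -p pics; cat > h.py <<'E'
from plant import *
import numpy as np, cv2
from scipy.spatial.transform import Rotation as R
def world(name,d,s=None):
    m=camera_model(name); h,w=d.shape
    f=h/2/np.tan(np.radians(m["vfov"])/2)
    v,u=np.mgrid[:h,:w]
    P=np.stack([(u-m["cx"])/f*d,(v-m["cy"])/f*d,d],-1)
    if name=="wrist":
        T=np.eye(4);q=s["ee_rot"];T[:3,:3]=R.from_quat([q[1],q[2],q[3],q[0]]).as_matrix();T[:3,3]=s["ee_pos"];T=T@m["T_tool_cam"]
    else: T=np.linalg.inv(m["world_to_cam"])
    return P@T[:3,:3].T+T[:3,3]
E
python3 - <<'E'
from h import *
s=sense();print(s)
im,d=grab_frame("top");cv2.imwrite("pics/top.png",im[:,:,::-1]);P=world("top",d);np.savez("top.npz",im=im,P=P,d=d)
print(camera_model("top"))
E
```

```text
{'time': 0.0, 'q': array([ 1.17851785e+00,  2.07366200e-01,  1.54290534e+00,  2.31016021e-05,
        1.39349714e+00, -1.50458149e-01]), 'qd': array([-0.00098768, -0.00129969,  0.00163782, -0.00160284,  0.00293117,
       -0.00031803]), 'joint_torque': array([ 1.70446416e-03, -3.70854700e+01, -2.81435663e+01,  7.00837816e-02,
        3.56194808e-02, -1.64534808e-04]), 'ee_pos': array([0.13735116, 0.55749222, 0.17854447]), 'ee_rot': array([-3.02592939e-04,  1.20617738e-01,  9.92698432e-01, -1.04514879e-03]), 'contact_force': array([-0.28683352, -0.2787414 , -0.61815463]), 'ft_torque': array([0.04411687, 0.00954887, 0.03483891]), 'grasp_force': 0.0, 'opening': 0.09428599093228515}
{'vfov': 49.462491515715264, 'cx': 313.5471934778903, 'cy': 202.232439799383, 'world_to_cam': array([[ 0.01173014, -0.99985069, -0.01268892, -0.1291957 ],
       [-0.98016413, -0.00898661, -0.19798363,  0.60696126],
       [ 0.19784004,  0.0147596 , -0.98012319,  0.99008474],
       [ 0.        ,  0.        ,  0.        ,  1.        ]])}
```

View pics/top.png

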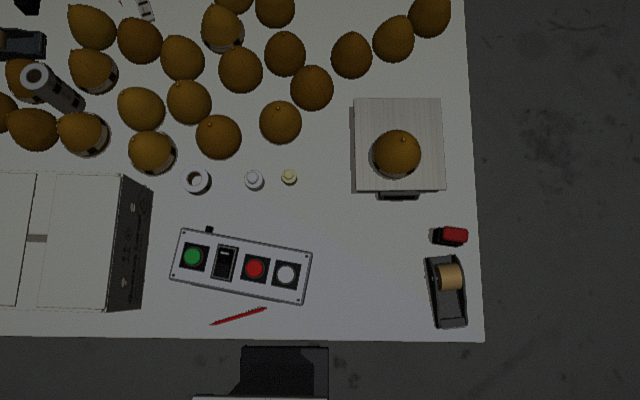

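The top view shows the box with green (194,257), rocker (225,263), red (255,268) and white (286,273), running left to right. A large carton is at the left (0–150,170–310). I'll measure these.

```bash
python3 - <<'E'
from h import *
z=np.load("top.npz");P=z["P"]
for n,(u,v) in dict(green=(194,257),rock=(225,263),rockfar=(227,253),rocknear=(222,274),red=(255,268),white=(286,273),carton=(80,240),cartR=(118,240),roll=(188,180),steel=(254,178),brass=(289,175),cheese=(396,150),stamp=(450,236),tcorn=(182,230),t2=(311,251),t3=(302,303),t4=(171,280),table=(350,300),pen=(237,316)).items():
    print(n,np.round(np.nanmedian(P[v-1:v+2,u-1:u+2].reshape(-1,3),0),4))
for n,lo,hi in [("box",.035,.055)]:
    m=(P[...,2]>lo)&(P[...,2]<hi);m[:, :155]=0;m[:,330:]=0;m[:215]=0
    v,u=np.nonzero(m);r=cv2.minAreaRect((P[m][:,:2]*1000).astype(np.float32));print(n,r,P[m].mean(0))
im=z["im"].astype(int)
def blob(c,m):
    w=np.zeros(m.shape,bool);w[225:310,165:320]=1;m=m&w&(P[...,2]>.055)
    print(c,m.sum(),np.round(P[m].mean(0),4),np.round(np.median(P[m],0),4))
r,g,b=im[...,0],im[...,1],im[...,2]
blob("green",(g>r+40)&(g>b+30));blob("red",(r>g+50)&(r>b+50));blob("white",(im.min(-1)>120));
im2,d=grab_frame("side");cv2.imwrite("pics/side.png",im2[:,:,::-1])
E
```

```text
green [0.4732 0.157  0.0656]
rock [0.4603 0.0839 0.0615]
rockfar [0.4829 0.0785 0.0705]
rocknear [0.4346 0.09   0.0605]
red [0.449  0.012  0.0657]
white [ 0.4382 -0.061   0.0686]
carton [0.4975 0.364  0.1867]
cartR [0.5007 0.2956 0.1631]
roll [0.6691 0.1949 0.0284]
steel [0.668  0.0238 0.0595]
brass [ 0.6785 -0.0611  0.05  ]
cheese [ 0.7034 -0.3041  0.1758]
stamp [ 0.5256 -0.4379  0.0921]
tcorn [0.5396 0.1968 0.0416]
t2 [ 4.959e-01 -1.170e-01  4.000e-04]
t3 [ 0.3699 -0.0983  0.0393]
t4 [0.4197 0.2181 0.0374]
table [ 3.774e-01 -2.140e-01  3.000e-04]
pen [0.3365 0.0601 0.0067]
box ((455.4985656738281, 51.80067443847656), (329.76556396484375, 129.51998901367188), 79.70049285888672) [0.45339685 0.04679519 0.04511066]
green 203 [0.4757 0.1619 0.0666] [0.4754 0.1616 0.0667]
red 216 [0.4491 0.0146 0.0667] [0.449  0.0146 0.0667]
white 52 [ 0.4327 -0.0692  0.2057] [ 0.4357 -0.0632  0.0689]
```

View pics/side.png

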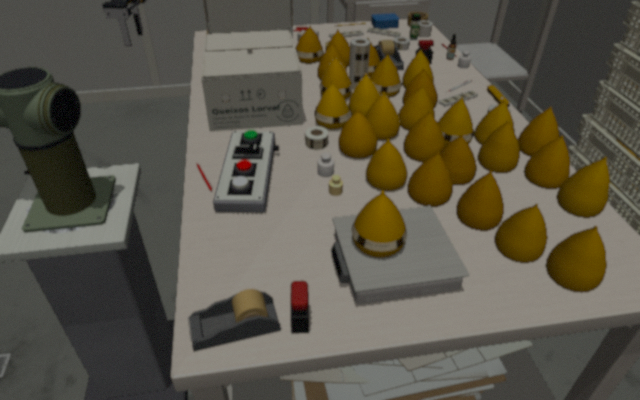

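```bash
python3 - <<'E'
from h import *
P=np.load("top.npz")["P"]
m=(P[...,2]>.08)&(P[...,0]<.66)&(P[...,0]>.25)&(P[...,1]>.1)
print(np.percentile(P[m],[0,1,50,99,100],axis=0).round(3))
_,d=grab_frame("side");Q=world("side",d)
m=(Q[...,2]>.08)&(Q[...,0]<.7)&(Q[...,0]>.25)&(Q[...,1]>.1)&(Q[...,1]<.8)&(Q[...,2]<.5)
print(np.percentile(Q[m],[0,1,50,99,100],axis=0).round(3))
c=camera_model("wrist");print(c)
E
```

```text
[[0.35  0.291 0.08 ]
 [0.355 0.293 0.087]
 [0.498 0.392 0.186]
 [0.644 0.542 0.19 ]
 [0.65  0.561 0.193]]
[[0.347 0.282 0.08 ]
 [0.354 0.288 0.084]
 [0.498 0.426 0.186]
 [0.653 0.652 0.286]
 [0.699 0.797 0.295]]
{'vfov': 68.65669106266253, 'cx': 319.9489277757821, 'cy': 194.3996979686043, 'T_tool_cam': array([[ 6.44968066e-04, -9.59256820e-01, -2.82534844e-01,
         8.36421613e-02],
       [ 9.99999628e-01,  4.56729345e-04,  7.32111779e-04,
         6.92999889e-05],
       [-5.73241263e-04, -2.82535211e-01,  9.59256757e-01,
        -2.04231109e-01],
       [ 0.00000000e+00,  0.00000000e+00,  0.00000000e+00,
         1.00000000e+00]])}
```

{"op": "send_rows", "data": {"plan": "0 0 -20 0 0 0 1;0 0 -40 0 0 0 1;0 0 -40 0 0 0 1;0 0 -30 0 0 0 1;-10 -8 -10 0 0 0 1;-25 -20 0 0 0 0 1;-30 -25 0 0 0 0 1;-30 -25 0 0 0 0 1"}}

```text
time: 0.82
ee_pos: [0.2115, 0.4579, 0.3183]
ee_rot: [-0.0, 0.12, 0.993, -0.001]
contact_force: [0.5, 0.0, 0.4]
opening: 0.044
grasp_force: 0.0
```

{"op": "send_rows", "data": {"plan": "-30 -25 0 0 0 0 1;-30 -25 0 0 0 0 1;-30 -25 0 0 0 0 1;-30 -25 0 0 0 0 1;-30 -25 0 0 0 0 1;-30 -25 0 0 0 0 1;-30 -25 0 0 0 0 1;-30 -25 0 0 0 0 1"}}

```text
time: 1.48
ee_pos: [0.3963, 0.2056, 0.3182]
ee_rot: [-0.001, 0.121, 0.993, -0.001]
contact_force: [1.2, 1.6, 0.1]
opening: 0.0004
grasp_force: 0.0
```

{"op": "send_rows", "data": {"plan": "-30 -25 0 0 0 0 1;-30 -25 0 0 0 0 1;-30 -25 0 0 0 0 1;-10 -12 20 0 0 -0.064 1;0 0 30 0 0 0 1;0 0 30 0 0 0 1;0 0 20 0 0 0 1;0 0 0 0 0 0 1"}}

```text
time: 2.15
ee_pos: [0.4675, 0.0987, 0.2129]
ee_rot: [-0.007, 0.089, 0.996, -0.001]
contact_force: [-0.2, 0.8, 0.8]
opening: 0.0003
grasp_force: 0.0
```

```bash
cat > look.py <<'E'
from h import *
import sys
s=sense();im,d=grab_frame("wrist");cv2.imwrite(f"pics/{sys.argv[1]}.png",im[:,:,::-1]);P=world("wrist",d,s);np.savez("w.npz",im=im,P=P)
print(s["time"],s["ee_pos"],s["ee_rot"],s["contact_force"],s["opening"])
z=P[...,2]
im=im.astype(int);r,g,b=im[...,0],im[...,1],im[...,2]
box=(abs(P[...,0]-.455)<.09)&(abs(P[...,1]-.05)<.18)
for n,m in dict(green=(g>r+40)&(g>b+30)&(z>.055),red=(r>g+50)&(r>b+50)&(z>.055),hi=(z>.0665)&(abs(P[...,1]+.06)<.03),rock=(z>.055)&(abs(P[...,1]-.087)<.025)).items():
    m=m&box&(z<.08)
    if m.sum()>20: print(n,m.sum(),P[m].mean(0).round(4),cv2.minAreaRect((P[m][:,:2]*1000).astype(np.float32)),np.percentile(z[m],[5,50,95]).round(4))
E
python3 look.py w1
```

```text
2.15 [0.46753285 0.0987099  0.2128697 ] [-6.50806833e-03  8.93137787e-02  9.95981872e-01 -8.96808521e-04] [-0.18555728  0.8214399   0.84475129] 0.0002843950464993043
green 742 [0.4717 0.1623 0.066 ] ((472.04571533203125, 162.4456329345703), (37.666473388671875, 37.41331481933594), 44.20271301269531) [0.0642 0.0661 0.0674]
red 794 [0.4457 0.0159 0.0656] ((446.3580322265625, 15.012489318847656), (37.66705322265625, 38.56562805175781), 76.21488952636719) [0.0632 0.0659 0.0673]
hi 594 [ 0.4328 -0.0588  0.0675] ((432.9570007324219, -59.353843688964844), (35.613197326660156, 36.29621124267578), 31.051559448242188) [0.0666 0.0675 0.0686]
rock 1798 [0.458  0.0883 0.062 ] ((459.4045715332031, 87.8766860961914), (44.39748001098633, 77.48906707763672), 80.2158432006836) [0.0553 0.0607 0.0709]
```

View pics/w1.png

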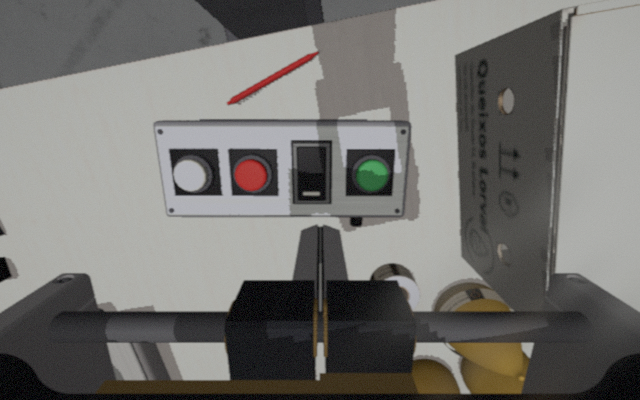

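The wrist view shows white (190,174), red (251,173), rocker (311,172) with its bar at the far end, and green (371,175). All agree with the top view to about 3 mm. Next I move over the rocker.

{"op": "send_rows", "data": {"plan": "-15 -11 0 0 0 0 1;0 0 30 0 0 0 1;0 0 40 0 0 0 1;0 0 40 0 0 0 1;0 0 15 0 0 0 1;0 0 0 0 0 0 1"}}

```text
time: 2.7
ee_pos: [0.4821, 0.0861, 0.0914]
ee_rot: [-0.004, 0.089, 0.996, -0.0]
contact_force: [-0.0, 0.1, 1.3]
opening: 0.0005
grasp_force: 0.0
```

```bash
python3 -c "
from h import *
s=sense();print(s['ee_pos'],s['ee_rot'],s['contact_force'])
im,d=grab_frame('side');cv2.imwrite('pics/s2.png',cv2.resize(im[110:230,190:300,::-1],None,fx=5,fy=5))"
```

```text
[0.48210644 0.0860948  0.09137673] [-3.82994251e-03  8.86898654e-02  9.96051838e-01 -4.19757852e-04] [-0.01867417  0.1431132   1.26584651]
```

View pics/s2.png

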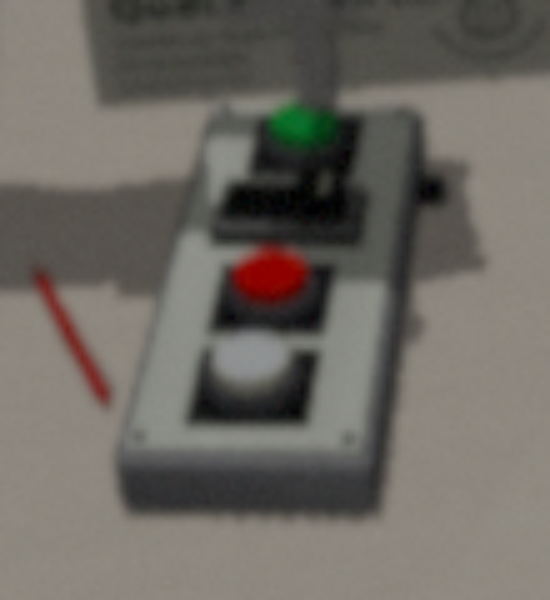

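The zoomed side view shows the fingertips just above the far half of the rocker, around (320,190) in the crop. Now I press.

{"op": "send_rows", "data": {"plan": "0 0 15 0 0 0 1;0 0 6 0 0 0 1;0 0 5 0 0 0 1;0 0 4 0 0 0 1;0 0 2 0 0 0 1;0 0 0 0 0 0 1;0 0 0 0 0 0 1"}}

```text
time: 3.33
ee_pos: [0.4859, 0.0863, 0.0631]
ee_rot: [0.0, 0.089, 0.996, 0.0]
contact_force: [1.1, 0.4, -0.4]
opening: 0.0007
grasp_force: 0.0
```

{"op": "send_rows", "data": {"plan": "3 0 1 0 0 0 1;0 0 1 0 0 0 1;0 0 1 0 0 0 1;0 0 0 0 0 0 1"}}

```text
time: 3.67
ee_pos: [0.4823, 0.0868, 0.0595]
ee_rot: [-0.0, 0.089, 0.996, -0.0]
contact_force: [0.4, -1.2, -0.3]
opening: 0.0007
grasp_force: 0.0
```

{"op": "send_rows", "data": {"plan": "0 0 1 0 0 0 1;0 0 1 0 0 0 1;0 0 0 0 0 0 1"}}

```text
time: 3.92
ee_pos: [0.4823, 0.0868, 0.0574]
ee_rot: [-0.0, 0.089, 0.996, -0.0]
contact_force: [0.8, -0.4, 0.2]
opening: 0.0004
grasp_force: 0.0
```

```bash
python3 -c "
from h import *
s=sense();print(s['ee_pos'],s['ee_rot'],s['contact_force'])
im,d=grab_frame('side');a=cv2.resize(im[125:165,215:290,::-1],None,fx=8,fy=8,interpolation=cv2.INTER_CUBIC)
im,d=grab_frame('wrist');b=im[120:240,200:440,::-1];b=cv2.resize(b,(600,280));cv2.imwrite('pics/s3.png',np.vstack([a[:320,:600],b][:2]))
P=world('wrist',d,s);m=(abs(P[...,1]-.088)<.012)&(abs(P[...,0]-.445)<.012)
print('near half z',np.percentile(P[m][:,2],[5,50,95]))"
```

```text
[0.48234974 0.08676649 0.05740248] [-2.02905801e-04  8.87767007e-02  9.96051533e-01 -2.17863937e-05] [ 0.78814336 -0.36141503  0.23750332]
near half z [0.05992171 0.19941376 0.20430155]
```

View pics/s3.png

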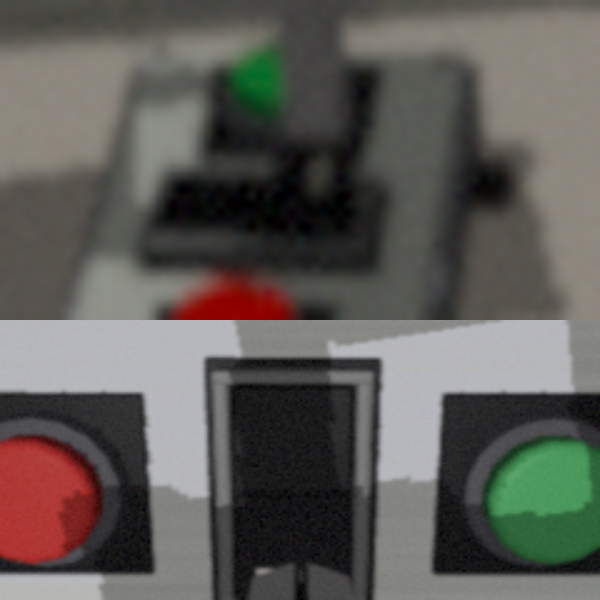

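```bash
cat > prof.py <<'E'
from h import *
def prof(n,c=(.4605,.0883),w=.010):
    s=sense();im,d=grab_frame(n);P=world(n,d,s)
    ex=np.array([.984,-.178]);ey=np.array([.178,.984])
    q=P[...,:2]-np.array(c);a=q@ex;b=q@ey;z=P[...,2]
    for lo in np.arange(-.035,.04,.007):
        m=(a>=lo)&(a<lo+.007)&(abs(b)<w)&(d>0)&(z<.1)&(z>.03)
        if m.sum(): print(n,round((lo+.0035)*1000),m.sum(),np.percentile(z[m],[10,50,90]).round(4))
if __name__=="__main__": prof("wrist");prof("top")
E
python3 prof.py
```

```text
wrist -32 295 [0.0596 0.0603 0.0611]
wrist -25 294 [0.0596 0.0603 0.0612]
wrist -18 275 [0.0595 0.0603 0.0611]
wrist -11 270 [0.0593 0.0601 0.0609]
wrist -4 239 [0.0595 0.0602 0.0612]
wrist 3 326 [0.0605 0.0623 0.0639]
wrist 10 596 [0.0645 0.0831 0.0976]
wrist 17 188 [0.0666 0.0678 0.0688]
top -32 27 [0.0549 0.0594 0.063 ]
top -25 25 [0.0586 0.061  0.0637]
top -18 27 [0.0588 0.0607 0.063 ]
top -11 23 [0.059  0.0612 0.063 ]
top -4 15 [0.0588 0.0605 0.0622]
```

```bash
python3 - <<'E'
from h import *
s=sense();q=s["ee_rot"];Rm=R.from_quat([q[1],q[2],q[3],q[0]]).as_matrix()
for n in("wrist","side"):
    im,d=grab_frame(n);P=world(n,d,s);L=(P-s["ee_pos"])@Rm*1000
    m=(d>0)&(abs(L[...,0])<22)&(abs(L[...,1])<30)&(L[...,2]>-60)
    for lo in range(-60,16,5):
        k=m&(L[...,2]>=lo)&(L[...,2]<lo+5)
        if k.sum(): print(n,lo,k.sum(),"x",np.percentile(L[k][:,0],[2,50,98]).round(1),"y",np.percentile(L[k][:,1],[2,50,98]).round(1))
    if n=="wrist": cv2.imwrite("pics/w4.png",cv2.resize(im[150:400,220:420,::-1],None,fx=2.4,fy=2.4))
E
```

```text
wrist -60 177 x [ 8.8 10.4 11. ] y [-11.8  -0.8  11.6]
wrist -55 179 x [ 8.7 10.4 11. ] y [-11.7  -0.3  11.9]
wrist -50 152 x [ 8.7 10.4 11. ] y [-11.4   0.3  11.4]
wrist -45 138 x [ 8.8 10.4 11. ] y [-11.8   0.   11.8]
wrist -40 130 x [ 8.6 10.4 10.9] y [-11.7  -0.3  11.5]
wrist -35 100 x [ 8.9 10.4 10.9] y [-11.    0.3  11.1]
wrist -30 55 x [ 8.6 10.2 10.9] y [-6.2  0.3  6.2]
wrist -25 1 x [10.4 10.4 10.4] y [2.3 2.3 2.3]
wrist -20 2 x [-5.6 -5.3 -4.9] y [-18.6 -16.9 -15.3]
wrist -15 321 x [-5.3  3.9  8.3] y [-18.8 -11.   13.8]
wrist -10 858 x [ 5.  12.1 19.5] y [-18.7  -2.5  13.2]
wrist -5 269 x [15.5 20.  21.9] y [-18.8  -1.8  14. ]
wrist 0 619 x [-15.1   4.   21.2] y [-25.2 -19.8  20.2]
wrist 5 87 x [-16.7  13.8  21.7] y [-27.9   5.7  22.7]
wrist 10 764 x [-21.6   1.1  21.1] y [-29.7  24.2  29.7]
wrist 15 1 x [2.7 2.7 2.7] y [-29.1 -29.1 -29.1]
side -60 13 x [-9.3 -1.8  7.7] y [-15.7 -12.5  -3.5]
side -55 14 x [-8.9  1.2  9. ] y [-15.6 -10.9  -4.3]
side -50 13 x [-9.3 -0.9  9.2] y [-16.7 -12.8  -7.2]
side -45 13 x [-8.1 -0.6  9.2] y [-15.5 -10.9  -8.7]
side -40 11 x [-9.2 -0.6  7.6] y [-14.6 -11.6  10.3]
side -35 7 x [-9.  -5.8  7.8] y [-12.5 -10.1   5.4]
side -30 6 x [-9.2 -5.3  3.6] y [-6.3  0.3  7.1]
side -20 9 x [-6.9 -5.4 -0.4] y [-24.4 -10.    1.5]
side -15 36 x [-8.5  0.5 10.2] y [-23.7  -6.9  12.2]
side -10 36 x [-9.6  9.2 19.6] y [-24.5 -11.2  12.6]
side -5 28 x [-16.2  13.2  21.2] y [-27.  -17.2  13.7]
side 0 44 x [-16.9  -8.2  20.3] y [-29.6 -23.9  17.9]
side 5 32 x [-19.7  -6.9  18.9] y [-28.7 -24.1  17.1]
side 10 52 x [-21.6  -7.7  21. ] y [-29.5 -10.2  26.2]
side 15 5 x [-21.2  -3.7  19. ] y [-28.2 -23.8  17.7]
```

View pics/w4.png

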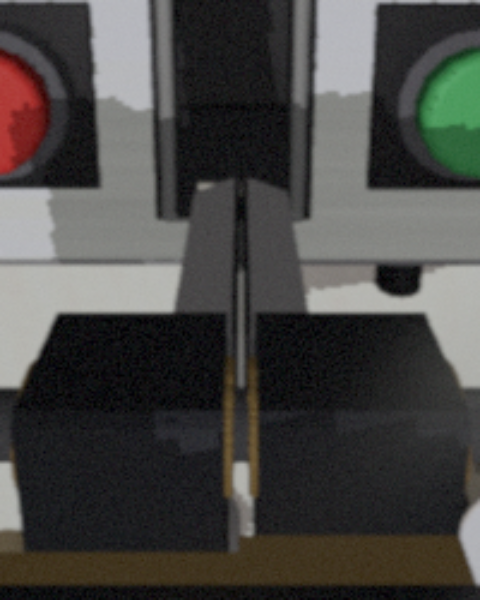

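Both cameras put the real fingertips about 27 mm above the reported TCP (tool z ≈ -27), and the rocker hasn't been touched yet. I'll allow for that offset and go down while watching the force.

{"op": "send_rows", "data": {"plan": "2 0 5 0 0 0 1;0 0 5 0 0 0 1;0 0 3 0 0 0 1;0 0 2 0 0 0 1;0 0 2 0 0 0 1;0 0 0 0 0 0 1"}}

```text
time: 4.72
ee_pos: [0.4808, 0.0871, 0.0406]
ee_rot: [0.0, 0.089, 0.996, 0.0]
contact_force: [1.9, 0.1, 1.3]
opening: 0.0002
grasp_force: 1.1
```

{"op": "send_rows", "data": {"plan": "0 0 2 0 0 0 1;0 0 2 0 0 0 1;0 0 1 0 0 0 1;0 0 0 0 0 0 1"}}

```text
time: 5.05
ee_pos: [0.4808, 0.0872, 0.0356]
ee_rot: [0.0, 0.089, 0.996, 0.0]
contact_force: [2.0, 0.3, 3.2]
opening: 0.0006
grasp_force: 1.4
```

{"op": "send_rows", "data": {"plan": "0 0 1 0 0 0 1;0 0 1 0 0 0 1;0 0 1 0 0 0 1;0 0 0 0 0 0 1"}}

```text
time: 5.38
ee_pos: [0.4811, 0.0871, 0.0349]
ee_rot: [0.0, 0.089, 0.996, -0.0]
contact_force: [-2.7, -1.4, 16.5]
opening: 0.0004
grasp_force: 8.8
```

```bash
python3 prof.py
```

```text
wrist -32 553 [0.0468 0.067  0.0725]
wrist -25 349 [0.0699 0.0713 0.0726]
wrist -18 324 [0.0668 0.0682 0.0694]
wrist -11 309 [0.0636 0.0652 0.0665]
wrist -4 279 [0.0608 0.0621 0.0633]
wrist 3 305 [0.0588 0.0599 0.0607]
wrist 10 1118 [0.0601 0.0807 0.097 ]
top -32 25 [0.046  0.0555 0.0684]
top -25 26 [0.0709 0.0717 0.0746]
top -18 27 [0.0667 0.0696 0.0722]
top -11 20 [0.0627 0.0672 0.0691]
top -4 4 [0.0617 0.0633 0.0663]
```

The rocker is on: the near half now slopes at about 0.42 rad and I feel 16 N at the stop. Next is the white key.

{"op": "send_rows", "data": {"plan": "0 0 -30 0 0 0 1;0 0 -30 0 0 0 1;5 -38 0 0 0 0 1;5 -38 0 0 0 0 1;5 -38 0 0 0 0 1;5 -38 0 0 0 0 1;0 0 0 0 0 0 1;0 0 0 0 0 0 1"}}

```text
time: 6.15
ee_pos: [0.4316, -0.0596, 0.0914]
ee_rot: [-0.002, 0.091, 0.996, 0.001]
contact_force: [0.6, 0.8, 0.4]
opening: 0.0002
grasp_force: 0.0
```

```bash
python3 look.py w5; python3 prof.py|head -4
```

```text
6.15 [ 0.43155419 -0.05961227  0.09139148] [-2.09779792e-03  9.11061679e-02  9.95838674e-01  7.75735736e-04] [0.58432141 0.80711722 0.42332576] 0.0001672439744813895
green 1471 [0.472  0.1609 0.0661] ((472.5796203613281, 161.63623046875), (36.889259338378906, 36.866546630859375), 78.76982879638672) [0.0649 0.0662 0.0673]
red 1603 [0.4445 0.0142 0.0659] ((445.58184814453125, 14.621587753295898), (38.261573791503906, 38.201656341552734), 11.227001190185547) [0.064  0.066  0.0672]
hi 1114 [ 0.4297 -0.0588  0.0675] ((429.25030517578125, -58.71643829345703), (36.54146194458008, 30.431760787963867), 77.49122619628906) [0.0666 0.0675 0.0685]
rock 3660 [0.4574 0.0859 0.0625] ((459.17974853515625, 87.844482421875), (45.913387298583984, 76.80429077148438), 80.26570892333984) [0.0553 0.0607 0.0717]
wrist -32 332 [0.0469 0.0664 0.0722]
wrist -25 204 [0.0692 0.0708 0.0721]
wrist -18 172 [0.0666 0.0681 0.0696]
wrist -11 173 [0.0638 0.0651 0.0664]
```

{"op": "send_rows", "data": {"plan": "0 0 30 0 0 0 1;0 0 12 0 0 0 1;0 0 6 0 0 0 1;0 0 4 0 0 0 1;0 0 3 0 0 0 1;0 0 2 0 0 0 1;0 0 1 0 0 0 1;0 0 0 0 0 0 1"}}

```text
time: 6.97
ee_pos: [0.4349, -0.0591, 0.0351]
ee_rot: [0.001, 0.089, 0.996, -0.0]
contact_force: [-0.7, 0.0, -0.3]
opening: 0.0003
grasp_force: 0.0
```

{"op": "send_rows", "data": {"plan": "0 0 1 0 0 0 1;0 0 1 0 0 0 1;0 0 0 0 0 0 1"}}

```text
time: 7.22
ee_pos: [0.4351, -0.0593, 0.0334]
ee_rot: [0.001, 0.089, 0.996, -0.0]
contact_force: [-0.7, 2.5, 4.9]
opening: 0.0004
grasp_force: 2.2
```

{"op": "send_rows", "data": {"plan": "0 0 1 0 0 0 1;0 0 1 0 0 0 1;0 0 1 0 0 0 1;0 0 0 0 0 0 1"}}

```text
time: 7.55
ee_pos: [0.4353, -0.0594, 0.0331]
ee_rot: [0.001, 0.089, 0.996, -0.0]
contact_force: [-9.0, 3.6, 26.6]
opening: 0.0006
grasp_force: 13.2
```

```bash
python3 - <<'E'
from h import *
for n in("wrist","top"):
    s=sense();im,d=grab_frame(n);P=world(n,d,s)
    r=np.hypot(P[...,0]-.434,P[...,1]+.059)
    m=(r<.018)&(im.min(-1)>90)&(P[...,2]<.08)
    print(n,m.sum(),np.percentile(P[m][:,2],[10,50,90]) if m.sum() else 0)
E
```

```text
wrist 795 [0.05718097 0.05799113 0.05880771]
top 0 0
```

White is fully in: its top reads 58 mm and the force is 26 N. Now green.

{"op": "send_rows", "data": {"plan": "0 0 -30 0 0 0 1;0 0 -30 0 0 0 1;0 37 0 0 0 0 1;0 37 0 0 0 0 1;0 37 0 0 0 0 1;0 37 0 0 0 0 1;0 37 0 0 0 0 1;0 37 0 0 0 0 1"}}

```text
time: 8.32
ee_pos: [0.4739, 0.161, 0.0897]
ee_rot: [0.001, 0.089, 0.996, -0.0]
contact_force: [0.6, 0.3, -0.4]
opening: 0.001
grasp_force: 0.0
```

{"op": "send_rows", "data": {"plan": "0 0 0 0 0 0 1;0 0 0 0 0 0 1"}}

```text
time: 8.48
ee_pos: [0.4736, 0.1608, 0.0895]
ee_rot: [0.0, 0.087, 0.996, -0.0]
contact_force: [-0.2, -0.4, 0.1]
opening: 0.0003
grasp_force: 0.0
```

```bash
python3 look.py w6; python3 prof.py|head -4
```

```text
8.4833 [0.47356192 0.16078248 0.08947999] [ 4.25440442e-04  8.68800585e-02  9.96218645e-01 -2.94286221e-04] [-0.17283373 -0.40380448  0.06516027] 0.0003251444413494147
green 1405 [0.4697 0.1631 0.066 ] ((469.63604736328125, 163.18002319335938), (37.510196685791016, 31.90423011779785), 78.6539535522461) [0.0644 0.0661 0.0673]
red 1778 [0.4451 0.0175 0.0654] ((446.8957824707031, 15.464813232421875), (40.23250961303711, 38.65571212768555), 3.6778862476348877) [0.0614 0.0659 0.0671]
rock 3493 [0.4589 0.0896 0.0626] ((459.1968994140625, 88.80884552001953), (45.481510162353516, 77.25233459472656), 80.10785675048828) [0.0554 0.0607 0.0716]
wrist -32 320 [0.0469 0.0668 0.0722]
wrist -25 196 [0.0695 0.0709 0.0724]
wrist -18 178 [0.0664 0.0681 0.0691]
wrist -11 171 [0.0634 0.065  0.0665]
```

{"op": "send_rows", "data": {"plan": "0 0 30 0 0 0 1;0 0 12 0 0 0 1;0 0 5 0 0 0 1;0 0 3 0 0 0 1;0 0 2 0 0 0 1;0 0 2 0 0 0 1;0 0 1 0 0 0 1;0 0 0 0 0 0 1"}}

```text
time: 9.3
ee_pos: [0.474, 0.159, 0.0356]
ee_rot: [0.001, 0.089, 0.996, -0.0]
contact_force: [-1.5, -2.5, 4.5]
opening: 0.0004
grasp_force: 2.3
```

{"op": "send_rows", "data": {"plan": "0 0 1 0 0 0 1;0 0 1 0 0 0 1;0 0 0 0 0 0 1"}}

```text
time: 9.55
ee_pos: [0.4742, 0.1591, 0.0353]
ee_rot: [0.001, 0.089, 0.996, -0.001]
contact_force: [-6.5, -4.3, 15.4]
opening: 0.0006
grasp_force: 7.7
```

Green is on its stop (15 N). I'll release, rise and check.

{"op": "send_rows", "data": {"plan": "0 0 -20 0 0 0 1;0 0 -40 0 0 0 1;0 0 -40 0 0 0 1;0 0 -40 0 0 0 1;0 0 -20 0 0 0 1;0 0 0 0 0 0 1;0 0 0 0 0 0 1;0 0 0 0 0 0 1"}}

```text
time: 10.22
ee_pos: [0.4727, 0.1597, 0.1917]
ee_rot: [-0.0, 0.089, 0.996, 0.0]
contact_force: [-0.8, -0.3, -1.3]
opening: 0.0004
grasp_force: 0.0
```

```bash
python3 look.py w7; python3 prof.py|head -4; python3 - <<'E'
from h import *
z=np.load("w.npz");P=z["P"];im=z["im"]
m=(np.hypot(P[...,0]-.434,P[...,1]+.059)<.016)&(P[...,2]<.08)
print("white z",np.percentile(P[m][:,2],[10,50,90]) if m.sum() else 0)
im,d=grab_frame("top");cv2.imwrite("pics/top2.png",im[:,:,::-1])
E
```

```text
10.2167 [0.47270848 0.15968285 0.19168612] [-4.27423709e-04  8.87112998e-02  9.96057288e-01  4.84511791e-05] [-0.81332395 -0.29797144 -1.31878272] 0.000377299856307528
green 799 [0.4719 0.1626 0.066 ] ((472.3543701171875, 162.56292724609375), (37.39204788208008, 36.698429107666016), 21.309274673461914) [0.0645 0.066  0.0673]
red 904 [0.4455 0.0163 0.0656] ((446.098876953125, 14.74456787109375), (38.7551155090332, 38.894447326660156), 2.093336343765259) [0.0625 0.0659 0.0672]
rock 1870 [0.4593 0.0889 0.0624] ((459.715576171875, 88.40935516357422), (45.29987716674805, 76.63968658447266), 80.28520965576172) [0.0553 0.0606 0.0715]
wrist -32 144 [0.0468 0.0664 0.0719]
wrist -25 107 [0.0693 0.0709 0.0726]
wrist -18 91 [0.0667 0.0681 0.0692]
wrist -11 102 [0.0636 0.065  0.0662]
white z [0.05709839 0.05803767 0.0589964 ]
```

View pics/top2.png

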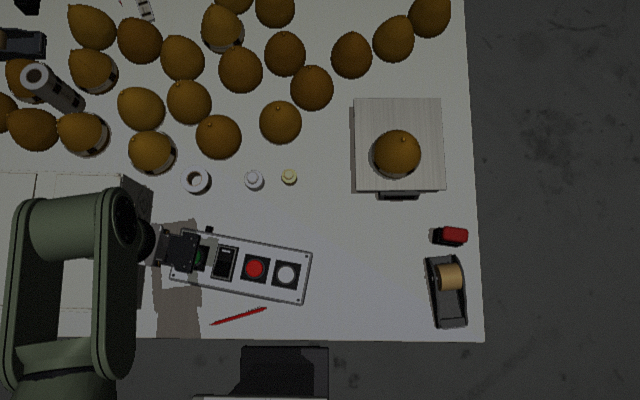

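The top view shows every loose item where it was and the arm clear of the box. Rocker on, white in, green up (66 mm), red up.

```bash
python3 -c "
from plant import *
print(sign_off())"
```

```text
the job is handed in; nothing more can be done
None
```

The job is handed in: I switched the rocker on, latched the white key in, then pressed and released the green key, and the last look showed the red key up and the loose items in place (the judge gave no verdict).

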